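# Sort the coaster's handful back to tray, holder and stand

## Robot

A 6-joint arm with a two-finger parallel gripper is mounted at the origin on the work surface. World frame = base frame: x ahead of the robot, y to its left, z up, the work surface at z = 0. Lengths are in m, angles in rad, forces in N, time in s.
With the tool pointing down it reaches from about 0.375 to 0.975 m from the base axis. Payload 3.8 kg.
Tool frame: the origin (TCP) lies on the centre line of the jaws, within the pads' length; the fingertips stand 14 mm ahead of it and the grasp point (between the pads) lies 5 mm behind it; y points along the fingers, z is the direction in which the jaws open and shut, and the axes are right-handed (so a half turn about y gives the same grasp; the last joint's range is limited). The gripper opens to 85 mm and grips with 20 to 120 N. Pads are 22 mm wide; open, the fingers measure 114 mm over their backs; the gripper's body (76 mm by 85 mm) begins 54 mm behind the grasp point. The pads swing forward as they close: fully open they stand 13 mm farther back than shut.
Start: joints at [-1.139, 0.264, 1.604, -0, 1.274, -0.037], TCP at [0.305, -0.602, 0.245] pointing down, gripper open.
Joint ranges: [-2.63, 2.63], [-0.94, 2.18], [0.31, 2.57], [-1.31, 4.45], [0, 2.66], [-2.55, 2.55]. Speed limits (rad/s): [2.57, 2.57, 3.14, 3.14, 3.14, 3.14].

## Interface

Orientations are given as a unit quaternion [w, x, y, z].
In Python, from bench import ctrl, optics gives the robot as it stands.
- The arm moves only by the shell command python3 -m crank 'ROWS' [FORCE]. ROWS is JSON, one flat list of numbers, 5 for each row, row after row: the shift along the tool's x, y, z in mm, then the turn about the tool's y in rad, then the finger opening in mm, from 0 to 85.4. In form: [dx, dy, dz, yaw, claw, dx, dy, dz, yaw, claw, ...]. A call has 1 to 12 rows; each row is the pose to reach, as a shift and turn from the pose commanded when the call began, along the tool's axes at that moment; what a row does not reach only later rows make up. A row lasts 1/8 s, in which the tool goes at most 62.5 mm and 10.7 degrees, less where a joint would pass 70% of its speed; a pose out of reach is approached as far as the arm can. A call with a gripper value outside its range is refused whole. The fingers move at their own pace and stop on an object; FORCE is the grip in N (left out, the last holds). Time passes only in rows, so rows that repeat a pose let the fingers close. It gives the time, the measured TCP pose, the force and the opening at its end, in the units of the state.
- ctrl.get_state(): the state, without advancing time (a new reading comes with each control period).
- optics.camera(name): name is "side" or "top" or "wrist"; returns the picture (480x640x3 uint8, blue, green, red); there is no depth.
- optics.camera_info(name): a dict with "fov_y" (degrees; the focal length in pixels is half the picture's height over the tangent of half this angle, whatever the lens; pixels are square), "cx", "cy" (the principal point, pixels), "extrinsics" (4x4, takes a point from world to camera coordinates); the wrist camera has in their place "T_tool_cam" (4x4, takes a point from camera to tool coordinates, whose origin is the TCP and whose axes are the tool frame's). Camera axes: x right, y up, looking along -z (the intrinsics and any distortion apply to the point x, -y, -z); pixel columns grow to the right and rows downward; lengths in m; the calibration is good to about 2 mm. A picture is of the moment at which its call begins: read the wrist's pose just before it. camera_info takes no time and is no camera call.
- ctrl.sign_off(): hands the job in, once; it reports no verdict.
Trained networks look in the newest picture that a camera, given by its name, has taken for a name from the list of things; names that differ only in an ending like _2 or _b are one class to them, and where a whole thing is asked for, a point or a joint stands for the part that bears it (a point fixed in the world has none). Each returns a list of dicts, best first, with "p" (0 to 1); they miss things now and then, are a little off and sometimes report something else, mostly with a low value. They report only what shows in the picture. A call takes as long as a camera call. They do not tell look-alikes from the thing itself.
- optics.boxes_of(label, camera): "bbox" ([centre column, centre row, width, height] in pixels, round what is visible of it).
- optics.outline_of(label, camera): "region" (480x640 bool, what is visible of it) and "bbox" ([centre column, centre row, width, height] in pixels, round what is visible of it).
- optics.mark_of(label, camera): "position" ([column, row] in pixels: a listed point, or the origin of a listed thing).
The state is a dict: "clock": time; "joint_positions": joint angles; "dq": joint speeds; "tau": joint torques, N m; "position": TCP position; "tcp_rot": TCP orientation; "force": force on the tool from outside, world axes, zero at the start; "torque": the same for the moment, N m; "width": finger opening in m.
Only numpy, scipy, OpenCV 4.12 (cv2) and the standard library are available. Lean on these libraries where they do the work, as an engineer would, in place of code of your own. Each camera call takes 0.05 s, during which the arm holds its last target.

## Task

Tidy the things off the round marble coaster to where each belongs: stand the large battery upright in the wide bay of the grey battery tray and the small battery upright in the narrow bay, and set the tealight in the empty ceramic holder. Lay the pill box flat in the middle of the wooden stand, lengthwise along it, and the charging case flat on the middle of the pill box, lengthwise too. Leave the battery dispenser and the tweezers where they are.

Things in the scene. Friction and masses are not known exactly. Their poses are not given: they have to be found in the camera images.
- large_battery: the fatter, taller of two standing round dry cells: upright dark metal cylinder with bright ends, 34 mm diameter, 61 mm tall, about 130 g. Origin: centre of its underside, z up. It starts on the round marble coaster (310 mm across, top 10 mm above the desk), anywhere on it and at any yaw.
- small_battery: the thinner, shorter of the two standing round dry cells: upright dark metal cylinder with bright ends, 26 mm diameter, 50 mm tall, about 70 g. Origin: centre of its underside, z up. It starts on the round marble coaster (310 mm across, top 10 mm above the desk), anywhere on it and at any yaw.
- tealight: unlit tealight candle in a plain aluminium cup, cream wax and a little wick on top: 38 mm diameter, 24 mm tall (the wick 6 mm more), about 25 g. Origin: centre of its underside, z up. It starts on the round marble coaster (310 mm across, top 10 mm above the desk), anywhere on it and at any yaw.
- pill_box: closed flat pill box, white with a pale frosted lid crossed by three thin dark lines: 90 mm long (its x) by 54 mm wide (its y) by 24 mm tall, about 90 g; the lid stays shut. Its latch and hinge stand out no more than 2 mm from the long sides; they are only for show and the gripper does not feel them. Origin: centre of its underside, z up. It starts on the round marble coaster (310 mm across, top 10 mm above the desk), anywhere on it and at any yaw.
- charging_case: closed pearl-white charging case with a capsule-shaped outline (straight long sides, round ends) and a flat top and bottom, thin dark seam: 70 mm long (its x) by 42 mm wide (its y) by 24 mm tall, about 60 g; the straight part of its long sides is the middle 28 mm. Origin: centre of its underside, z up. It starts on the round marble coaster (310 mm across, top 10 mm above the desk), anywhere on it and at any yaw.
- battery_tray: fixed grey plastic open tray (paler floor), 114 mm long (its x) by 64 mm wide (its y) by 20 mm tall, walls 4 mm, floor 4 mm thick, split by one cross wall into two bays 16 mm deep: the wide bay is 60 mm (x) by 56 mm (y) inside, centred at x = +23 mm, y = 0; the narrow bay is 42 mm (x) by 56 mm (y) inside, centred at x = -32 mm, y = 0. Origin: centre of its underside, z up.
- tealight_holder: fixed small white ceramic tealight holder, round, 72 mm across and 20 mm tall, with a round hollow 56 mm wide and 8 mm deep; the hollow's floor is 12 mm above the underside. Origin: centre of its underside, z up.
- wooden_stand: fixed low brown wooden stand, a flat board on two feet: top 120 mm long (its x) by 86 mm wide (its y), top face 30 mm above the desk. Origin: centre of its underside, z up.
- dispenser: bystander: grey round battery dispenser with a ribbed twist cap, standing loose, 51 mm over the ribs, 86 mm tall, about 160 g. Origin: centre of its underside, z up.
- tweezers: bystander: stainless steel tweezers lying loose on the desk between the coaster and the robot, roughly across its front, 117 mm long (its x), 19 mm wide, 6 mm tall. Origin: near its middle, on the underside.
Things that resemble listed ones, but are neither listed nor needed, are in the scene too. What is shaped like the tealight but orange is not meant. What is shaped like the pill_box but purple is not meant.

How it is judged:
By the outcome, as a careful person would: the job done as asked, in the order asked, and still so for the second after the job is handed in, with the robot touching nothing.
It also fails if it takes over 120 s, if anything falls off the work surface, if the arm or the gripper's body presses on something with over 40 N, if the wrist force passes 120 N, or if a joint passes its speed limit or range.

## Working session

There is one attempt and no reset: what is moved stays moved. The work goes in short steps, Python scripts to look and compute and a shell command to move; the robot and the scene stay as the last step left them, time stands still between calls to the robot, and variables do not carry over. Pictures are saved under pics/ and viewed, and the job is handed in when it is done.

```bash
ls; mkdir -p pics; python3 - <<'E'
from bench import ctrl, optics
import cv2,numpy as np
np.set_printoptions(precision=4,suppress=True)
for n in ["top","side","wrist"]:
    im=optics.camera(n); cv2.imwrite(f"pics/{n}0.png",im); print(n,optics.camera_info(n))
print(ctrl.get_state())
E
```

```text
pics
top {'fov_y': 51.81797041638175, 'cx': 321.629486073026, 'cy': 233.71933680020427, 'extrinsics': array([[-0.0006, -1.    , -0.0046, -0.0155],
       [ 0.9897, -0.0013,  0.143 , -0.5705],
       [-0.143 , -0.0045,  0.9897, -0.7728],
       [ 0.    ,  0.    ,  0.    ,  1.    ]])}
side {'fov_y': 54.859688365519936, 'cx': 319.1611974654096, 'cy': 235.43022207243186, 'extrinsics': array([[ 0.6895, -0.7242,  0.0108, -0.3826],
       [ 0.4651,  0.4541,  0.7599, -0.2966],
       [-0.5552, -0.519 ,  0.65  , -0.532 ],
       [ 0.    ,  0.    ,  0.    ,  1.    ]])}
wrist {'fov_y': 64.47509086341043, 'cx': 319.56586651190537, 'cy': 246.4770437141188, 'T_tool_cam': array([[ 0.0001, -0.9552, -0.2961, -0.0759],
       [ 0.0001,  0.2961, -0.9552, -0.128 ],
       [ 1.    ,  0.0001,  0.0001,  0.0003],
       [ 0.    ,  0.    ,  0.    ,  1.    ]])}
{'clock': 0.15, 'joint_positions': array([-1.1389,  0.2646,  1.6051, -0.    ,  1.2737, -0.0369]), 'dq': array([ 0.0004, -0.0028, -0.0042, -0.002 , -0.0009,  0.0007]), 'tau': array([  0.0006, -51.5906, -36.7959,  -0.0001,   0.008 ,  -0.    ]), 'position': array([ 0.3047, -0.6017,  0.2442]), 'tcp_rot': array([ 0.1641, -0.1644,  0.6884, -0.6871]), 'force': array([-0.0424, -0.325 ,  0.0436]), 'torque': array([-0.0054,  0.0173, -0.0034]), 'width': 0.08552367461474078}
```

View pics/top0.png

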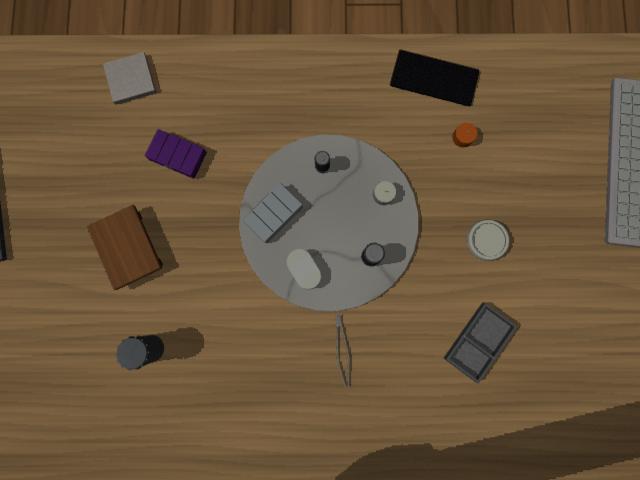

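View pics/side0.png

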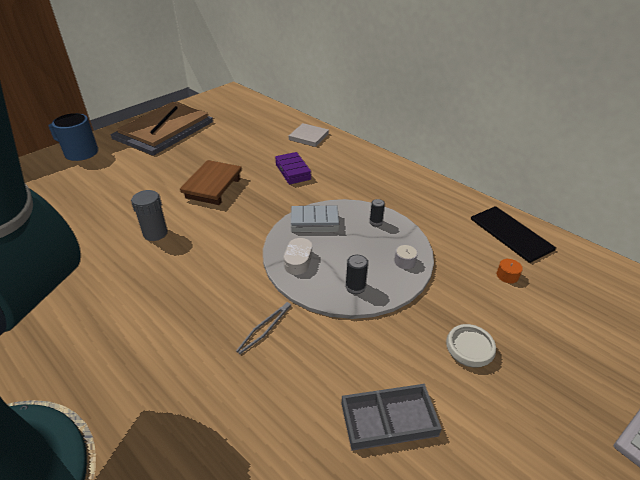

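View pics/wrist0.png

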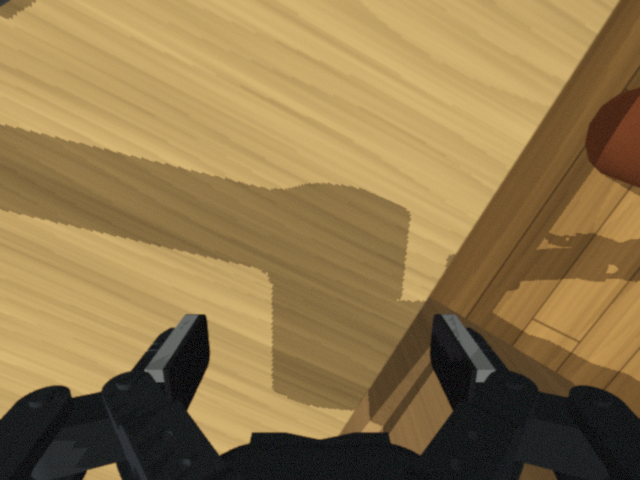

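The top view shows everything: pill box (272,212), case (303,269), large battery (373,254), small battery (322,162), tealight (385,192), tray (481,342), holder (489,240), stand (125,247), dispenser (138,352), tweezers (344,350). The look-alikes are orange at (466,134) and purple at (176,154). Next I'll fit solid models to the network outlines.

```bash
cat > h.py <<'E'
from bench import ctrl, optics
import cv2,numpy as np
from scipy.optimize import minimize
from scipy.spatial.transform import Rotation as R
np.set_printoptions(precision=4,suppress=True)
def rot(q): return R.from_quat([q[1],q[2],q[3],q[0]]).as_matrix()
def cam(name,st=None):
    i=optics.camera_info(name); f=240/np.tan(np.radians(i['fov_y']/2))
    if name=='wrist':
        T=np.eye(4);T[:3,:3]=rot(st['tcp_rot']);T[:3,3]=st['position']
        E=np.linalg.inv(T@i['T_tool_cam'])
    else: E=i['extrinsics']
    return f,i['cx'],i['cy'],E
def proj(P,c):
    f,cx,cy,E=c; q=np.asarray(P)@E[:3,:3].T+E[:3,3]
    return np.c_[cx+f*q[:,0]/-q[:,2], cy-f*q[:,1]/-q[:,2]]
def unproj(uv,z,c):
    f,cx,cy,E=c; d=np.array([(uv[0]-cx)/f,-(uv[1]-cy)/f,-1]); Rm=E[:3,:3]
    o=-Rm.T@E[:3,3]; d=Rm.T@d; return o+d*(z-o[2])/d[2]
a=np.linspace(0,2*np.pi,40,endpoint=False)
def cyl(r): return np.c_[r*np.cos(a),r*np.sin(a)]
def rect(l,w): return np.array([[l,w],[-l,w],[-l,-w],[l,-w]])/2
cap=np.r_[cyl(.021)+[.014,0],cyl(.021)-[.014,0]]
M={'large_battery':(cyl(.017),.061),'small_battery':(cyl(.013),.050),'tealight':(cyl(.019),.024),
'pill_box':(rect(.09,.054),.024),'charging_case':(cap,.024),'battery_tray':(rect(.114,.064),.020),
'tealight_holder':(cyl(.036),.020),'wooden_stand':(rect(.12,.086),.030),'dispenser':(cyl(.0255),.086)}
def hull(n,p,z0):
    o,h=M[n]; c,s=np.cos(p[2]),np.sin(p[2]); xy=o@np.array([[c,s],[-s,c]])+p[:2]
    lo=z0+(0.022 if n=='wooden_stand' else 0)
    return np.r_[np.c_[xy,np.full(len(xy),lo)],np.c_[xy,np.full(len(xy),z0+h)]]
def fit(n,masks,z0,p0):
    # masks: list of (region,cam)
    def cost(p):
        t=0
        for m,c in masks:
            S=4
            uv=proj(hull(n,p,z0),c); h=cv2.convexHull((uv*16).astype(np.int32).reshape(-1,1,2))
            im=np.zeros((480,640),np.uint8); cv2.fillConvexPoly(im,h,255,cv2.LINE_AA,4)
            b=im/255.; t+=1-np.minimum(b,m).sum()/np.maximum(b,m).sum()
        return t
    best=None
    yaws=[0] if len(M[n][0])==40 else np.radians(np.arange(0,180,20))
    for y in yaws:
        r=minimize(cost,[p0[0],p0[1],y],method='Nelder-Mead',options=dict(initial_simplex=np.array([[p0[0],p0[1],y],[p0[0]+.01,p0[1],y],[p0[0],p0[1]+.01,y],[p0[0],p0[1],y+.2]]),xatol=1e-4,fatol=1e-5,maxiter=200))
        if best is None or r.fun<best.fun: best=r
    return best.x,best.fun
E
python3 - <<'E'
from h import *
ON=['large_battery','small_battery','tealight','pill_box','charging_case']
ims={n:optics.camera(n) for n in('top','side')}
import pickle; res={}
for n in M:
    ms=[]
    z0=.010 if n in ON else 0
    for cn in('top','side'):
        o=optics.outline_of(n,cn)
        print(n,cn,[(round(d['p'],2),np.round(d['bbox'])) for d in o[:3]])
        c=cam(cn)
        o=[d for d in o if d['p']>.3]
        if n in('tealight','pill_box'):
            def ok(d):
                hsv=cv2.cvtColor(ims[cn],cv2.COLOR_BGR2HSV)[d['region']]; return np.median(hsv[:,1])<110
            o=[d for d in o if ok(d)]
        if o: ms.append((o[0]['region'].astype(float),c))
    if not ms: continue
    m=ms[0][0]; v,u=np.nonzero(m); p0=unproj((u.mean(),v.mean()),z0+M[n][1]/2,ms[0][1])
    out=[]
    for k in ([ms[0]],ms[1:],ms):
        if k: x,f=fit(n,k,z0,p0); out.append(x); print('   ',x[:2],np.degrees(x[2])%180 , f)
    res[n]=out
pickle.dump(res,open('res.pkl','wb'))
print(optics.mark_of('tweezers','top')[:1], ctrl.get_state()['clock'])
E
```

```text
large_battery top [(0.81, array([373., 257.,  26.,  17.]))]
large_battery side []
    [ 0.5365 -0.0992] 3.867846690514192 0.18564483617248329
    [ 0.5365 -0.0992] 3.867846690514192 0.18564483617248329
small_battery top [(0.79, array([324., 164.,  16.,  24.]))]
small_battery side [(0.7, array([377., 213.,  16.,  24.]))]
    [ 0.6934 -0.0167] 10.499641405892934 0.21986888552697936
    [ 0.6948 -0.0187] 178.66437354376797 0.13867393111090587
    [ 0.6961 -0.0175] 1.2970982613280124 0.36730822529316354
tealight top [(0.65, array([465., 134.,  26.,  27.])), (0.64, array([386., 191.,  28.,  25.]))]
tealight side [(0.7, array([510., 274.,  27.,  26.])), (0.67, array([407., 257.,  26.,  22.]))]
    [ 0.6436 -0.1221] 5.297395144496022 0.110824781919722
    [ 0.6446 -0.124 ] 6.575921645227228 0.11578280947415454
    [ 0.644  -0.1228] 7.471996559740381 0.24130239307676415
pill_box top [(0.76, array([174., 154.,  60.,  43.])), (0.7, array([274., 213.,  58.,  59.]))]
pill_box side [(0.81, array([315., 219.,  44.,  24.]))]
    [0.6089 0.0672] 134.1383554413714 0.08357642704764356
    [0.6112 0.06
[... 1012 characters left out ...]
8054883790986 0.34730989141288604
wooden_stand top [(0.82, array([124., 248.,  80.,  85.]))]
wooden_stand side [(0.64, array([211., 183.,  60.,  41.])), (0.57, array([300., 258.,  27.,  33.]))]
    [0.5527 0.3148] 25.886352880591318 0.06546623440091959
    [0.5474 0.3095] 26.35396621139061 0.12194923902428323
    [0.5501 0.3124] 25.868727576987055 0.21616758314502893
dispenser top [(0.95, array([141., 351.,  50.,  35.]))]
dispenser side [(0.69, array([148., 215.,  37.,  50.]))]
    [0.3841 0.2679] 178.3391301585684 0.21970439184988833
    [0.3851 0.2721] 6.54128972238736 0.1764848861480789
    [0.3848 0.2686] 0.8235234156777571 0.4002502908895147
[{'position': [346.3, 350.0], 'p': 0.48}] 1.2
```

```bash
cat >> h.py <<'E'
def go(x,y,z,jaw=None,st=None):
    st=st or ctrl.get_state(); Rm=rot(st['tcp_rot']); d=Rm.T@(np.array([x,y,z])-st['position'])*1000
    ja=np.degrees(np.arctan2(Rm[1,2],Rm[0,2])); 
    print('d mm',d.round(1),'jaw now %.1f'%ja,'pos',st['position'],'w %.4f'%st['width'],'F',st['force'].round(1),'q1 %.2f q6 %.2f t %.2f'%(st['joint_positions'][0],st['joint_positions'][5],st['clock']),'tilt',Rm[:2,1].round(4))
    if jaw is not None:
        t=(ja-jaw+90)%180-90   # tool y down: +turn lowers world angle
        print('yaw rad %.3f (or %.3f)'%(np.radians(t),np.radians(t-180*np.sign(t))))
E
python3 - <<'E'
from h import *
go(.5365,-.099,.20,-37+90)
E
```

```text
d mm [-433.9   45.3 -344.3] jaw now -63.1 pos [ 0.305  -0.6022  0.2453] w 0.0854 F [ 0.6 -0.2  0.7] q1 -1.14 q6 -0.04 t 1.20 tilt [0. 0.]
yaw rad 1.115 (or -2.027)
```

```bash
python3 -m crank '[-434,45,-344,-2.027,70,-434,45,-344,-2.027,70,-434,45,-344,-2.027,70,-434,45,-344,-2.027,70,-434,45,-344,-2.027,70,-434,45,-344,-2.027,70,-434,45,-344,-2.027,70,-434,45,-344,-2.027,70,-434,45,-344,-2.027,70,-434,45,-344,-2.027,70,-434,45,-344,-2.027,70,-434,45,-344,-2.027,70]' 40
python3 - <<'E'
from h import *
go(.5365,-.099,.20,53)
st=ctrl.get_state(); im=optics.camera('wrist'); cv2.imwrite('pics/w1.png',im)
o=optics.outline_of('large_battery','wrist'); c=cam('wrist',st)
for d in o[:2]:
    print(d['p'],d['bbox']); print(fit('large_battery',[(d['region'].astype(float),c)],.01,(.5365,-.099)))
E
```

```text
clock: 2.7
position: [0.5368, -0.0989, 0.2004]
tcp_rot: [-0.67, 0.67, -0.225, 0.225]
force: [0.2, -0.2, -0.1]
width: 0.0701
d mm [-0.2  0.4 -0.3] jaw now 52.9 pos [ 0.5368 -0.0989  0.2004] w 0.0701 F [ 0.2 -0.2 -0.1] q1 -0.23 q6 -1.15 t 2.70 tilt [ 0.0001 -0.    ]
yaw rad -0.001 (or 3.141)
0.71 [315.6, 232.3, 42.1, 60.8]
(array([ 0.5345, -0.0987,  0.1488]), np.float64(0.10434539780056562))
```

View pics/w1.png

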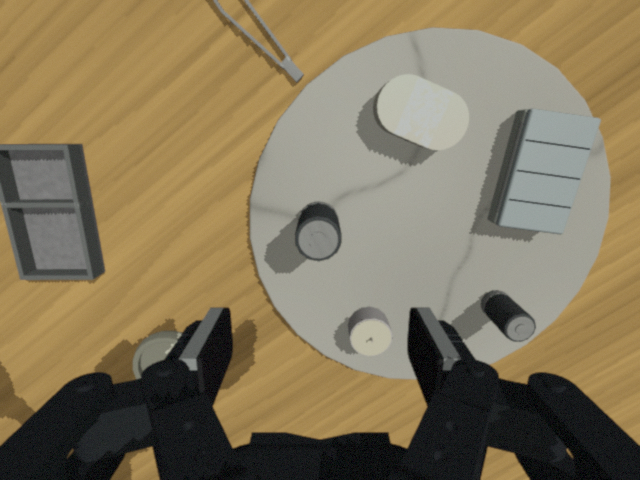

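The wrist view shows the large battery at (318,232), with the rest of the coaster in view. I'll use this view for second measurements of the other things.

```bash
python3 - <<'E'
from h import *
st=ctrl.get_state(); im=optics.camera('wrist'); c=cam('wrist',st)
for n,g in [('small_battery',(.695,-.018)),('pill_box',(.61,.067)),('charging_case',(.5138,.013)),('tealight',(.644,-.123))]:
    for d in optics.outline_of(n,'wrist')[:2]:
        x,f=fit(n,[(d['region'].astype(float),c)],.01,g)
        print(n,round(d['p'],2),np.round(d['bbox']),x[:2],np.degrees(x[2])%180,round(f,3))
go(.535,-.099,.057,53)
E
```

```text
small_battery 0.95 [508. 315.  55.  49.] [ 0.6919 -0.0184] 1.1720545797824127 0.125
pill_box 0.58 [544. 170. 113. 130.] [0.6085 0.0648] 135.79594991893157 0.067
charging_case 0.84 [422. 112.  99.  74.] [0.5136 0.0132] 31.26201664892465 0.031
tealight 0.9 [372. 332.  47.  52.] [ 0.6438 -0.1231] 1.5907353302639342 0.098
d mm [ -1.6 143.3  -0.6] jaw now 52.9 pos [ 0.5367 -0.0995  0.2003] w 0.0699 F [ 0.7 -0.1  0.5] q1 -0.23 q6 -1.15 t 3.05 tilt [ 0.0001 -0.    ]
yaw rad -0.001 (or 3.140)
```

```bash
python3 -m crank '[-1.6,60,-0.6,0,70,-1.6,110,-0.6,0,70,-1.6,140,-0.6,0,70,-1.6,151,-0.6,0,70,-1.6,151,-0.6,0,70,-1.6,151,-0.6,0,28,-1.6,151,-0.6,0,28,-1.6,151,-0.6,0,28,-1.6,151,-0.6,0,28,-1.6,151,-0.6,0,28]' 40
python3 - <<'E'
from h import *
go(.535,-.099,.15)
E
```

```text
clock: 4.3
position: [0.5366, -0.0991, 0.0511]
tcp_rot: [0.671, -0.67, 0.223, -0.226]
force: [-0.3, -0.1, 6.6]
width: 0.0328
d mm [ -1.  -98.9  -0.8] jaw now 53.0 pos [ 0.5366 -0.0991  0.0511] w 0.0328 F [-0.3 -0.1  6.6] q1 -0.23 q6 -1.15 t 4.30 tilt [ 0.0032 -0.0008]
```

```bash
python3 -m crank '[-1,-40,-0.8,0,28,-1,-90,-0.8,0,28,-1,-90,-0.8,0,28]'
python3 - <<'E'
from h import *
go(.412,-.2925,.13,53)
cv2.imwrite('pics/w2.png',optics.camera('wrist'))
E
```

```text
clock: 4.68
position: [0.5375, -0.0996, 0.1444]
tcp_rot: [0.671, -0.67, 0.221, -0.228]
force: [1.2, 0.1, -1.8]
width: 0.0327
d mm [  15.8   13.6 -229.7] jaw now 53.0 pos [ 0.5375 -0.0996  0.1444] w 0.0327 F [ 1.2  0.1 -1.8] q1 -0.23 q6 -1.15 t 4.67 tilt [ 0.0098 -0.0022]
yaw rad -0.000 (or 3.142)
```

View pics/w2.png

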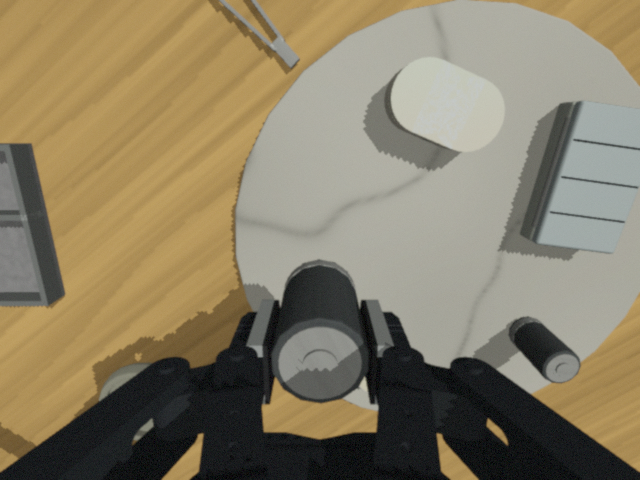

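The battery is held upright at (320,330). I'll carry it to the tray.

```bash
python3 -m crank '[16,0,-230,0,28,16,0,-230,0,28,16,0,-230,0,28,16,0,-230,0,28,16,0,-230,0,28,16,0,-230,0,28]'
python3 - <<'E'
from h import *
go(.412,-.2925,.046,53)
cv2.imwrite('pics/w3.png',optics.camera('wrist'))
E
```

```text
clock: 5.48
position: [0.4073, -0.2912, 0.1378]
tcp_rot: [0.671, -0.67, 0.226, -0.224]
force: [0.4, 0.2, -0.3]
width: 0.0332
d mm [ 4.8 91.8  1.7] jaw now 52.9 pos [ 0.4073 -0.2912  0.1378] w 0.0332 F [ 0.4  0.2 -0.3] q1 -0.67 q6 -1.60 t 5.47 tilt [-0.0019  0.0022]
yaw rad -0.001 (or 3.141)
```

View pics/w3.png

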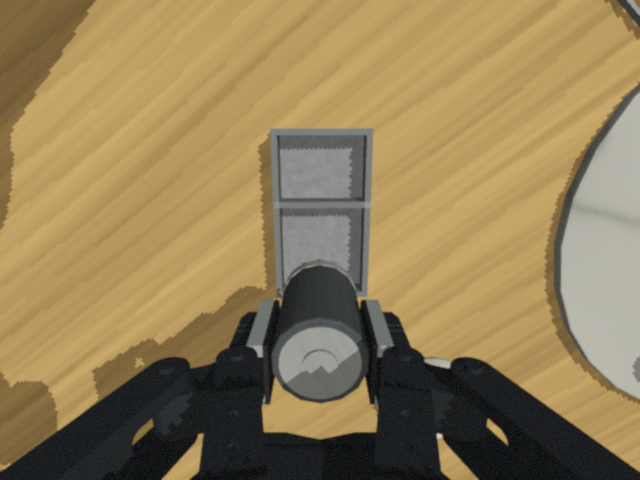

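The tray lies at about (320,210), wide bay nearest and aligned with the jaws. I'll check its predicted corners against the picture.

```bash
python3 - <<'E'
from h import *
st=ctrl.get_state(); im=optics.camera('wrist'); c=cam('wrist',st)
h=hull('battery_tray',(.3935,-.278,np.radians(143.2)),0)
print(proj(h[4:],c).round(1))
for uv in [(272,130),(373,130),(369,205),(275,205)]: print(unproj(uv,.02,c))
E
```

```text
[[269.9 127.5]
 [276.7 296.8]
 [367.4 296.5]
 [373.6 127.2]]
[ 0.3306 -0.2694  0.02  ]
[ 0.3682 -0.2195  0.02  ]
[ 0.4053 -0.2483  0.02  ]
[ 0.3682 -0.2975  0.02  ]
```

```bash
python3 -m crank '[5,45,2,0,28,5,80,2,0,28,5,92,2,0,28,5,92,2,0,28,5,92,2,0,28]'
python3 - <<'E'
from h import *
go(.412,-.2925,.046,53)
E
```

```text
clock: 6.2
position: [0.4144, -0.2937, 0.0482]
tcp_rot: [-0.67, 0.671, -0.223, 0.225]
force: [-0.6, -0.3, -0.9]
width: 0.0331
d mm [-2.7  2.2 -0.5] jaw now 53.1 pos [ 0.4144 -0.2937  0.0482] w 0.0331 F [-0.6 -0.3 -0.9] q1 -0.67 q6 -1.59 t 6.20 tilt [ 0.0015 -0.0011]
yaw rad 0.001 (or -3.141)
```

```bash
python3 -m crank '[-1.5,2,0,0,28,-1.5,3,0,0,28,-1.5,3,0,0,28,-1.5,3,0,0,60,-1.5,3,0,0,60,-1.5,3,0,0,60,-1.5,3,0,0,60]'
python3 - <<'E'
from h import *
go(.412,-.2925,.046,53)
E
python3 -m crank '[0,-15,0,0,60,0,-50,0,0,60,0,-110,0,0,60,0,-140,0,0,60,0,-140,0,0,60]'
python3 - <<'E'
from h import *
st=ctrl.get_state();c=cam('wrist',st)
cv2.imwrite('pics/w4.png',optics.camera('wrist'))
d=optics.outline_of('large_battery','wrist')[0]
print(d['bbox'],fit('large_battery',[(d['region'].astype(float),c)],.004,(.412,-.292)))
go(.694,-.018,.19)
E
```

```text
clock: 7.08
position: [0.4121, -0.2926, 0.0443]
tcp_rot: [-0.671, 0.671, -0.224, 0.224]
force: [-0.0, 0.9, 1.0]
width: 0.0601
d mm [-0.2 -1.7  0. ] jaw now 53.0 pos [ 0.4121 -0.2926  0.0443] w 0.0601 F [-0.   0.9  1. ] q1 -0.67 q6 -1.59 t 7.08 tilt [-0. -0.]
yaw rad -0.000 (or 3.141)
clock: 7.7
position: [0.4144, -0.2943, 0.189]
tcp_rot: [-0.67, 0.672, -0.222, 0.227]
force: [-0.6, 0.2, -0.8]
width: 0.0602
[318.1, 229.1, 52.9, 62.1] (array([ 0.4106, -0.2914, -0.018 ]), np.float64(0.11256554056519996))
d mm [ 59.9  -5.2 388.9] jaw now 53.0 pos [ 0.4121 -0.2925  0.1848] w 0.0601 F [-0.3  0.4  0. ] q1 -0.67 q6 -1.59 t 7.80 tilt [ 0.0007 -0.0006]
```

View pics/w4.png

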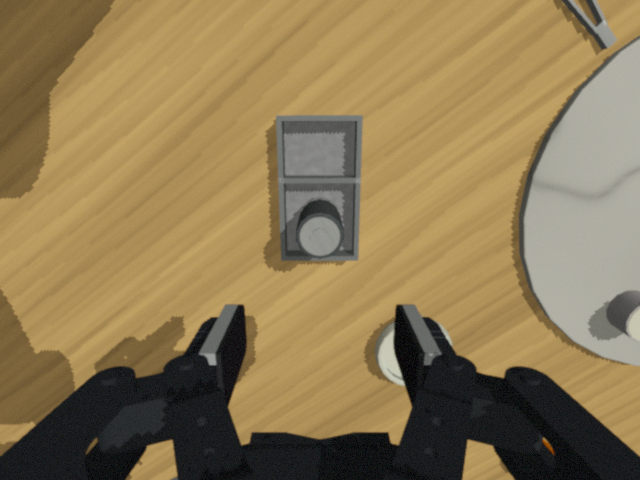

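The large battery stands in the wide bay at (320,232). Next is the small battery.

```bash
python3 -m crank '[60,-5,389,0,60,60,-5,389,0,60,60,-5,389,0,60,60,-5,389,0,60,60,-5,389,0,60,60,-5,389,0,60,60,-5,389,0,60,60,-5,389,0,60,60,-5,389,0,60]'
python3 - <<'E'
from h import *
st=ctrl.get_state();c=cam('wrist',st)
cv2.imwrite('pics/w5.png',optics.camera('wrist'))
for d in optics.outline_of('small_battery','wrist')[:2]:
  print(d['p'],d['bbox'],fit('small_battery',[(d['region'].astype(float),c)],.01,(.693,-.018)))
go(.693,-.018,.044,53)
E
```

```text
clock: 8.93
position: [0.6926, -0.0192, 0.1881]
tcp_rot: [-0.67, 0.671, -0.226, 0.224]
force: [0.1, 0.8, 0.2]
width: 0.0601
0.64 [323.2, 234.6, 36.0, 50.8] (array([ 0.6942, -0.0169,  0.0527]), np.float64(0.10721881365039287))
d mm [ -0.8 144.9   1.5] jaw now 52.9 pos [ 0.6929 -0.0196  0.1889] w 0.0598 F [ 0.9  0.6 -0.3] q1 -0.06 q6 -0.99 t 9.03 tilt [-0.0013 -0.0003]
yaw rad -0.002 (or 3.140)
```

View pics/w5.png

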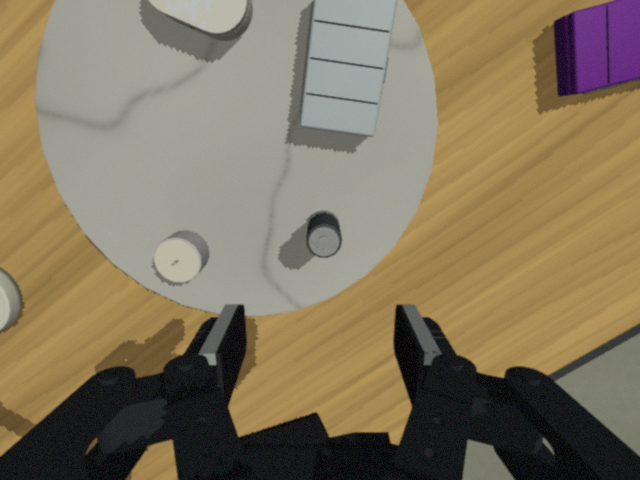

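The small battery is at (323,237), centred between the jaws.

```bash
python3 -m crank '[-1,60,2,0,60,-1,110,2,0,60,-1,135,2,0,60,-1,143,2,0,60,-1,143,2,0,60,-1,143,2,0,20,-1,143,2,0,20,-1,143,2,0,20,-1,143,2,0,20,-1,143,2,0,20]' 40
python3 - <<'E'
from h import *
go(.693,-.018,.14)
E
python3 -m crank '[0,-40,0,0,20,0,-95,0,0,20,0,-95,0,0,20]'
python3 - <<'E'
from h import *
go(.368,-.259,.14,53)
cv2.imwrite('pics/w6.png',optics.camera('wrist'))
E
```

```text
clock: 10.28
position: [0.696, -0.016, 0.0485]
tcp_rot: [0.671, -0.67, 0.223, -0.225]
force: [-1.2, -2.0, 6.4]
width: 0.0245
d mm [ -1.  -91.5  -3.2] jaw now 53.0 pos [ 0.696  -0.016   0.0485] w 0.0245 F [-1.2 -2.   6.4] q1 -0.06 q6 -0.98 t 10.28 tilt [ 0.0031 -0.0005]
clock: 10.65
position: [0.699, -0.0159, 0.1484]
tcp_rot: [0.672, -0.669, 0.22, -0.228]
force: [1.4, -0.4, -1.6]
width: 0.0247
d mm [-118.2    4.5 -393.4] jaw now 53.0 pos [ 0.699  -0.0159  0.1484] w 0.0247 F [ 1.4 -0.4 -1.6] q1 -0.06 q6 -0.98 t 10.65 tilt [ 0.0121 -0.0006]
yaw rad 0.000 (or -3.141)
```

View pics/w6.png

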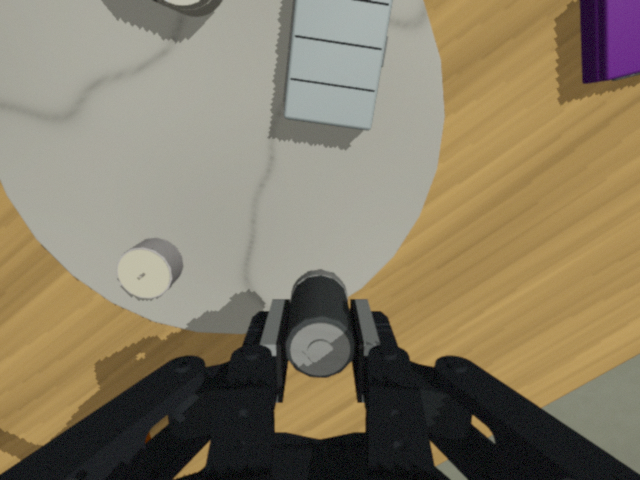

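The small battery is held upright at (320,330). I'll carry it to the narrow bay.

```bash
python3 -m crank '[-118,0,-393,0,20,-118,0,-393,0,20,-118,0,-393,0,20,-118,0,-393,0,20,-118,0,-393,0,20,-118,0,-393,0,20,-118,0,-393,0,20,-118,0,-393,0,20,-118,0,-393,0,20,-118,0,-393,0,20]'
python3 - <<'E'
from h import *
go(.368,-.259,.042,53)
cv2.imwrite('pics/w7.png',optics.camera('wrist'))
E
```

```text
clock: 11.95
position: [0.3644, -0.2579, 0.1408]
tcp_rot: [0.671, -0.671, 0.224, -0.224]
force: [-0.4, 0.0, -1.1]
width: 0.0247
d mm [ 3.6 98.8  1.3] jaw now 53.1 pos [ 0.3644 -0.2579  0.1408] w 0.0247 F [-0.4  0.  -1.1] q1 -0.67 q6 -1.60 t 11.95 tilt [-0.0005  0.0007]
yaw rad 0.001 (or -3.140)
```

View pics/w7.png

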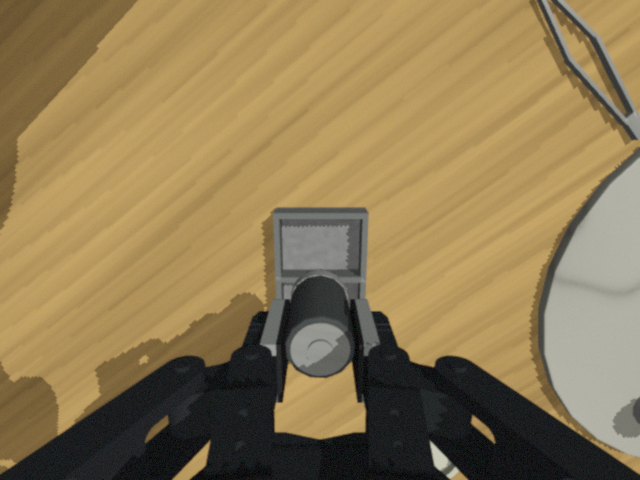

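```bash
python3 -m crank '[4,45,1,0,20,4,85,1,0,20,4,100,1,0,20,4,100,1,0,20,4,102,1,0,20,4,102,1,0,20,4,102,1,0,50,4,102,1,0,50,4,102,1,0,50,4,102,1,0,50]'
python3 - <<'E'
from h import *
go(.368,-.259,.042,53)
E
python3 -m crank '[0,-15,0,0,60,0,-50,0,0,60,0,-110,0,0,60,0,-140,0,0,60,0,-140,0,0,60]'
python3 - <<'E'
from h import *
cv2.imwrite('pics/w8.png',optics.camera('wrist'))
go(.565,-.297,.20)
E
```

```text
clock: 13.25
position: [0.3675, -0.2602, 0.0392]
tcp_rot: [0.671, -0.671, 0.224, -0.224]
force: [0.3, -0.1, 0.3]
width: 0.0501
d mm [-0.4 -2.8  1.3] jaw now 53.0 pos [ 0.3675 -0.2602  0.0392] w 0.0501 F [ 0.3 -0.1  0.3] q1 -0.67 q6 -1.60 t 13.25 tilt [-0.0002  0.0001]
yaw rad -0.000 (or 3.141)
clock: 13.88
position: [0.3698, -0.262, 0.1838]
tcp_rot: [-0.67, 0.672, -0.222, 0.227]
force: [-0.4, -0.3, -0.4]
width: 0.0599
d mm [178.6 -17.8  89.5] jaw now 53.0 pos [ 0.3685 -0.261   0.1814] w 0.0600 F [-0.7  0.4 -0.8] q1 -0.67 q6 -1.60 t 13.93 tilt [ 0.0033 -0.0026]
```

View pics/w8.png

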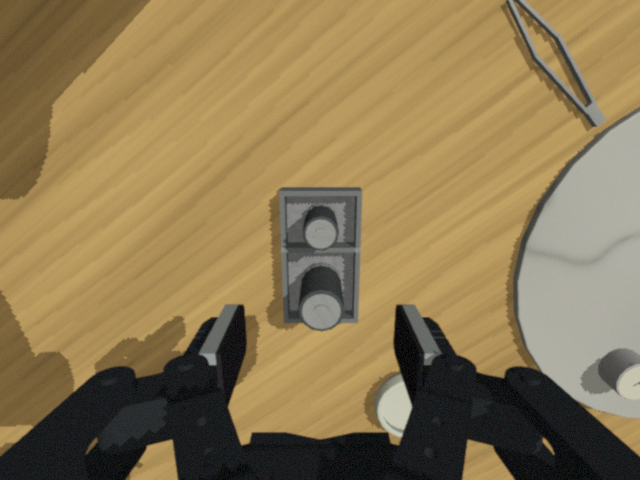

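Both batteries stand in their bays at (320,228) and (320,295). I'll pass over the holder to locate it.

```bash
python3 -m crank '[179,-18,89,0,65,179,-18,89,0,65,179,-18,89,0,65,179,-18,89,0,65,179,-18,89,0,65]'
python3 - <<'E'
from h import *
st=ctrl.get_state();c=cam('wrist',st)
im=optics.camera('wrist');cv2.imwrite('pics/w9.png',im)
for d in optics.outline_of('tealight_holder','wrist')[:2]:
  print(d['p'],d['bbox'],fit('tealight_holder',[(d['region'].astype(float),c)],0,(.565,-.297)))
go(.644,-.123,.19)
E
```

```text
clock: 14.55
position: [0.5634, -0.2963, 0.1952]
tcp_rot: [0.671, -0.67, 0.226, -0.223]
force: [-0.3, -0.9, -0.5]
width: 0.0652
0.81 [317.9, 229.2, 81.7, 81.7] (array([ 0.5647, -0.2998,  0.2235]), np.float64(0.11408399351164311))
d mm [-38.8   5.8 187.6] jaw now 53.0 pos [ 0.5621 -0.2962  0.1958] w 0.0649 F [ 0.   0.3 -0.9] q1 -0.52 q6 -1.45 t 14.65 tilt [-0.0033  0.0016]
```

View pics/w9.png

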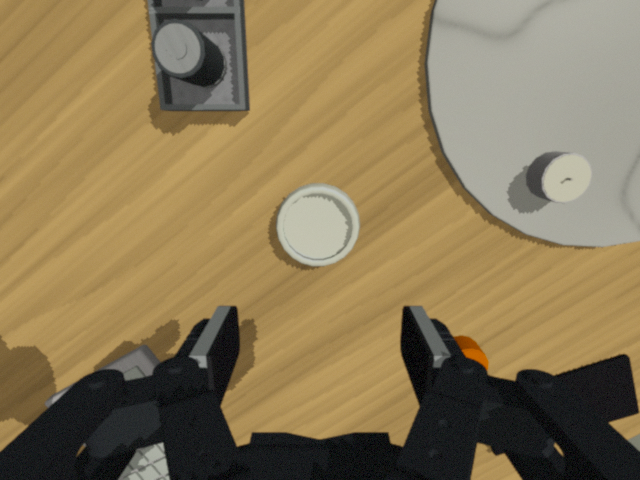

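```bash
python3 - <<'E'
from h import *
st=ctrl.get_state();c=cam('wrist',st); t=cam('top')
print(unproj((318.3,225.5),.02,c), unproj((489,240),.018,t))
E
python3 -m crank '[-39,6,188,0,65,-39,6,188,0,65,-39,6,188,0,65,-39,6,188,0,65,-39,6,188,0,65,-39,6,188,0,65]' 25
python3 - <<'E'
from h import *
st=ctrl.get_state();c=cam('wrist',st)
im=optics.camera('wrist');cv2.imwrite('pics/w10.png',im)
for d in optics.outline_of('tealight','wrist')[:2]:
  print(d['p'],d['bbox'],fit('tealight',[(d['region'].astype(float),c)],.01,(.644,-.123)))
go(.644,-.123,.034,53)
E
```

```text
[ 0.5617 -0.2973  0.02  ] [ 0.5627 -0.2985  0.018 ]
clock: 15.4
position: [0.6449, -0.1249, 0.1914]
tcp_rot: [-0.67, 0.671, -0.225, 0.225]
force: [0.2, -0.7, 0.1]
width: 0.0651
0.96 [267.3, 397.0, 40.4, 52.7] (array([ 0.644, -0.123,  0.   ]), np.float64(1.0))
d mm [ -2.2 157.4   0.8] jaw now 52.9 pos [ 0.6453 -0.125   0.1914] w 0.0651 F [0.1 0.1 0.3] q1 -0.23 q6 -1.15 t 15.50 tilt [-0.0002 -0.0003]
yaw rad -0.002 (or 3.139)
```

View pics/w10.png

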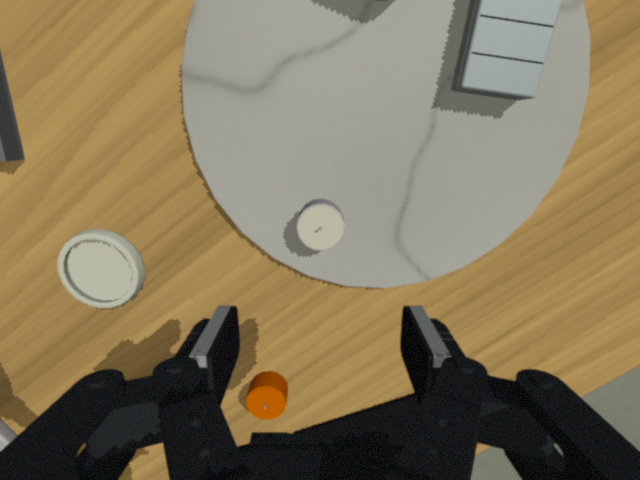

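The real tealight is at (320,228). The network picked the orange one at (267,397), so I ignore that result.

```bash
python3 - <<'E'
from h import *
st=ctrl.get_state();c=cam('wrist',st)
print(unproj((320,228),.034,c))
go(.644,-.123,.033,53)
E
```

```text
[ 0.6442 -0.1236  0.034 ]
d mm [ -2.2 158.4   0.8] jaw now 52.9 pos [ 0.6453 -0.125   0.1914] w 0.0651 F [0.1 0.1 0.3] q1 -0.23 q6 -1.15 t 15.50 tilt [-0.0002 -0.0003]
yaw rad -0.002 (or 3.139)
```

```bash
python3 -m crank '[-2,60,0.5,0,65,-2,110,0.5,0,65,-2,145,0.5,0,65,-2,158,0.5,0,65,-2,158,0.5,0,65,-2,158,0.5,0,32,-2,158,0.5,0,32,-2,158,0.5,0,32,-2,158,0.5,0,32,-2,158,0.5,0,32]' 25
python3 - <<'E'
from h import *
go(.644,-.123,.11)
E
python3 -m crank '[0,-30,0,0,32,0,-80,0,0,32,0,-80,0,0,32,0,-80,0,0,32]'
python3 - <<'E'
from h import *
cv2.imwrite('pics/w11.png',optics.camera('wrist'))
go(.5625,-.298,.11)
E
```

```text
clock: 16.75
position: [0.6468, -0.1223, 0.0359]
tcp_rot: [0.671, -0.671, 0.223, -0.226]
force: [0.0, -0.7, 6.5]
width: 0.0369
d mm [ -1.5 -74.1  -2.2] jaw now 53.0 pos [ 0.6468 -0.1223  0.0359] w 0.0369 F [ 0.  -0.7  6.5] q1 -0.22 q6 -1.15 t 16.75 tilt [ 0.0043 -0.0013]
clock: 17.25
position: [0.6448, -0.1216, 0.1137]
tcp_rot: [0.671, -0.671, 0.224, -0.225]
force: [-0.2, -0.2, -0.7]
width: 0.0363
d mm [  41.2    2.5 -190.1] jaw now 53.0 pos [ 0.644  -0.1214  0.1125] w 0.0368 F [-0.   0.3 -0.9] q1 -0.22 q6 -1.15 t 17.30 tilt [-0.0015  0.0004]
```

View pics/w11.png

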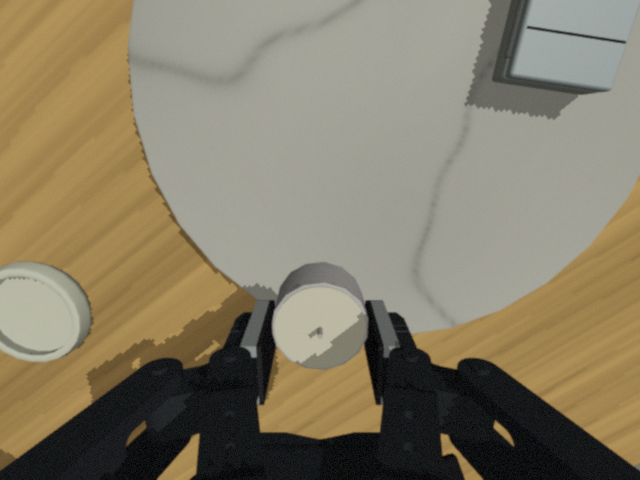

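The tealight is held at (320,320). I'll move over the holder.

```bash
python3 -m crank '[41,0,-190,0,32,41,0,-190,0,32,41,0,-190,0,32,41,0,-190,0,32,41,0,-190,0,32,41,0,-190,0,32,41,0,-190,0,32]'
python3 - <<'E'
from h import *
go(.5625,-.298,.040,53)
cv2.imwrite('pics/w12.png',optics.camera('wrist'))
E
```

```text
clock: 18.18
position: [0.5638, -0.2966, 0.113]
tcp_rot: [0.671, -0.671, 0.224, -0.223]
force: [1.0, -0.1, -0.0]
width: 0.0363
d mm [-0.2 73.  -2. ] jaw now 53.1 pos [ 0.5638 -0.2966  0.113 ] w 0.0363 F [ 1.  -0.1 -0. ] q1 -0.52 q6 -1.45 t 18.18 tilt [-0.0004  0.0005]
yaw rad 0.002 (or -3.140)
```

View pics/w12.png

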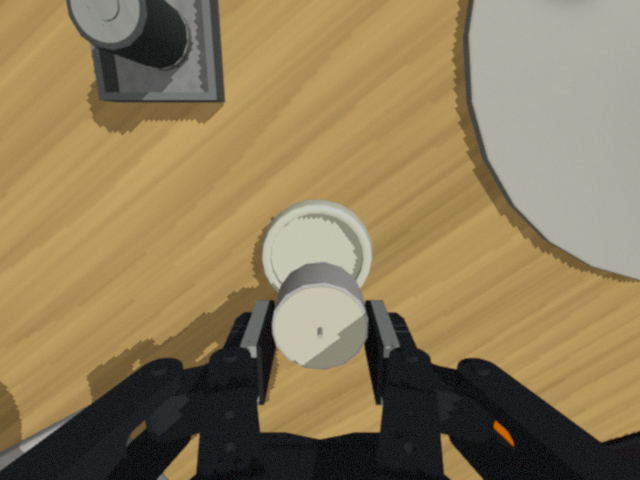

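```bash
python3 - <<'E'
from h import *
st=ctrl.get_state();c=cam('wrist',st)
for uv in [(317.5,200.5),(262,255),(373,255)]:
    p=unproj(uv,.018,c); print(p, np.linalg.norm(p[:2]-[.5625,-.298]))
X=rot(st['tcp_rot'])[:2,0]; print(X, unproj((317.5,200.5),.02,c)[:2]-.036*X*np.sign(X@(unproj((317.5,200.5),.02,c)[:2]-[.5625,-.298])))
E
```

```text
[ 0.5355 -0.2769  0.018 ] 0.03424490684652418
[ 0.5421 -0.3248  0.018 ] 0.033702121829379046
[ 0.5833 -0.2699  0.018 ] 0.034914708542239645
[ 0.7998 -0.6002] [ 0.564  -0.2983]
```

```bash
python3 -m crank '[0,40,-1.5,0,32,0,65,-1.5,0,32,0,74,-1.5,0,32,0,75.5,-1.5,0,32,0,75.5,-1.5,0,32]'
python3 - <<'E'
from h import *
go(.563,-.298,.0379,53)
E
```

```text
clock: 18.85
position: [0.5633, -0.2996, 0.0389]
tcp_rot: [-0.67, 0.671, -0.224, 0.225]
force: [-0.2, 0.9, 0.5]
width: 0.037
d mm [-1.2  1.   1.1] jaw now 53.0 pos [ 0.5633 -0.2996  0.0389] w 0.0370 F [-0.2  0.9  0.5] q1 -0.53 q6 -1.45 t 18.85 tilt [ 0.0017 -0.001 ]
yaw rad 0.000 (or -3.141)
```

```bash
python3 -m crank '[0,2,0.5,0,32,0,2,0.5,0,32,0,2,0.5,0,55,0,2,0.5,0,55,0,2,0.5,0,55]'
python3 -m crank '[0,-10,0,0,60,0,-50,0,0,60,0,-110,0,0,60,0,-150,0,0,60,0,-150,0,0,60,0,-150,0,0,60]'
python3 - <<'E'
from h import *
st=ctrl.get_state();c=cam('wrist',st)
cv2.imwrite('pics/w13.png',optics.camera('wrist'))
go(.609,.066,.20,45.3)
E
```

```text
clock: 19.48
position: [0.5624, -0.2988, 0.0355]
tcp_rot: [0.671, -0.671, 0.225, -0.224]
force: [-0.2, 0.2, -0.2]
width: 0.055
clock: 20.23
position: [0.5624, -0.2988, 0.1859]
tcp_rot: [0.671, -0.671, 0.224, -0.224]
force: [0.7, -0.1, -0.5]
width: 0.0604
d mm [-181.6  -15.   319.5] jaw now 53.0 pos [ 0.5618 -0.2984  0.1847] w 0.0600 F [-0.3  0.4 -0. ] q1 -0.53 q6 -1.45 t 20.27 tilt [-0.0018  0.0011]
yaw rad 0.134 (or -3.007)
```

View pics/w13.png

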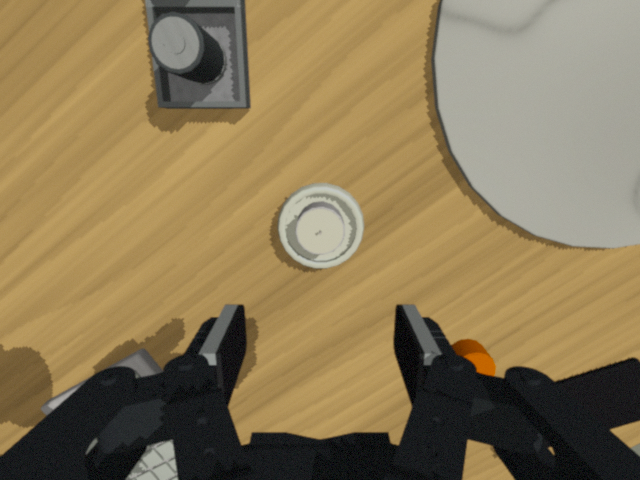

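The tealight sits centred in the holder at (320,230). Next is the pill box.

```bash
python3 -m crank '[-182,-15,320,0.134,80,-182,-15,320,0.134,80,-182,-15,320,0.134,80,-182,-15,320,0.134,80,-182,-15,320,0.134,80,-182,-15,320,0.134,80,-182,-15,320,0.134,80,-182,-15,320,0.134,80,-182,-15,320,0.134,80]' 50
python3 - <<'E'
from h import *
st=ctrl.get_state();c=cam('wrist',st)
im=optics.camera('wrist');cv2.imwrite('pics/w14.png',im)
for d in optics.outline_of('pill_box','wrist')[:2]:
  print(d['p'],d['bbox'],fit('pill_box',[(d['region'].astype(float),c)],.01,(.609,.066)))
go(.609,.066,.030,45.3)
E
```

```text
clock: 21.4
position: [0.6092, 0.0648, 0.1997]
tcp_rot: [-0.653, 0.654, -0.27, 0.269]
force: [-0.7, -0.1, 0.3]
width: 0.08
0.76 [567.1, 162.8, 138.2, 106.5] (array([0.609, 0.066, 0.   ]), np.float64(1.0))
0.55 [321.4, 220.1, 70.8, 113.1] (array([0.6095, 0.0652, 2.3604]), np.float64(0.04780696331449796))
d mm [ -1.3 170.3   0.7] jaw now 45.2 pos [0.6096 0.0647 0.2003] w 0.0799 F [-0.4 -0.1  0.2] q1 0.07 q6 -0.72 t 21.50 tilt [-0.0008 -0.0003]
yaw rad -0.002 (or 3.140)
```

View pics/w14.png

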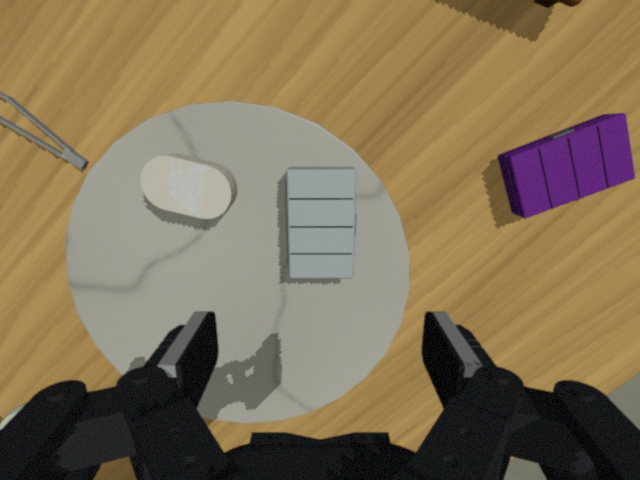

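The pill box is at (321,222), aligned with the jaws. Purple at (567,163) is ignored.

```bash
python3 -m crank '[-0.5,60,0,0,80,-0.5,110,0,0,80,-0.5,155,0,0,80,-0.5,173,0,0,80,-0.5,173,0,0,80,-0.5,173,0,0,48,-0.5,173,0,0,48,-0.5,173,0,0,48,-0.5,173,0,0,48,-0.5,173,0,0,48]' 50
python3 - <<'E'
from h import *
go(.609,.066,.12)
E
python3 -m crank '[0,-30,0,0,48,0,-90,0,0,48,0,-120,0,0,48,0,-120,0,0,48,0,-120,0,0,48]'
python3 - <<'E'
from h import *
cv2.imwrite('pics/w15.png',optics.camera('wrist'))
go(.55,.312,.16,116)
E
```

```text
clock: 22.75
position: [0.612, 0.0667, 0.0307]
tcp_rot: [0.655, -0.653, 0.267, -0.27]
force: [-0.0, -0.1, 7.4]
width: 0.0526
d mm [ -1.3 -89.3  -2.2] jaw now 45.3 pos [0.612  0.0667 0.0307] w 0.0526 F [-0.  -0.1  7.4] q1 0.07 q6 -0.72 t 22.75 tilt [0.0052 0.0002]
clock: 23.38
position: [0.6086, 0.0665, 0.1468]
tcp_rot: [-0.654, 0.654, -0.269, 0.268]
force: [0.1, 0.3, -0.9]
width: 0.0525
d mm [-214.   -14.   133.8] jaw now 45.3 pos [0.608  0.0664 0.1459] w 0.0525 F [-0.6 -0.5 -1.3] q1 0.07 q6 -0.72 t 23.43 tilt [-0.0033 -0.0002]
yaw rad -1.234 (or 1.908)
```

View pics/w15.png

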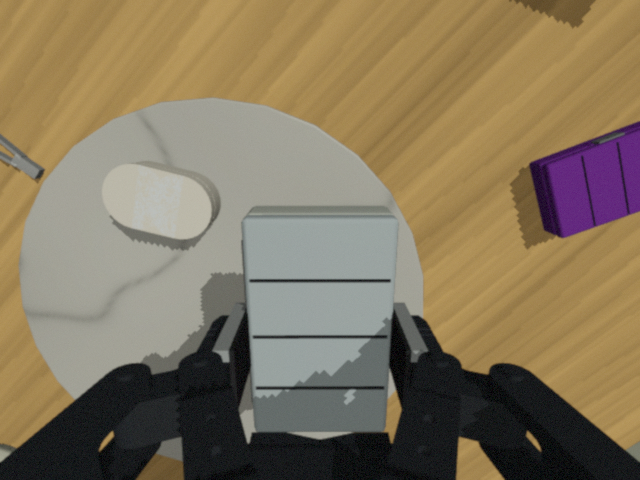

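```bash
python3 - <<'E'
from h import *
st=ctrl.get_state();c=cam('wrist',st); R_=rot(st['tcp_rot']);z=st['position'][2]+.0033
for uv in [(245,216),(395,216),(386,431),(256,431)]:
    p=unproj(uv,z,c); print((R_.T@(p-st['position'])*1000).round(1))
go(.63,.352,.17,116)
E
```

```text
[-47.3  -3.1 -24.9]
[-47.3  -3.3  25.4]
[41.3 -3.5 26.9]
[ 41.3  -3.3 -25.6]
d mm [-185.2  -24.3  218.4] jaw now 45.3 pos [0.608  0.0664 0.1459] w 0.0525 F [-0.6 -0.5 -1.3] q1 0.07 q6 -0.72 t 23.43 tilt [-0.0033 -0.0002]
yaw rad -1.234 (or 1.908)
```

The box is held square at (320,320), its centre about 3 mm along tool -x. I'll hover beyond the stand to see it.

```bash
python3 -m crank '[-185,-24,218,-1.234,48,-185,-24,218,-1.234,48,-185,-24,218,-1.234,48,-185,-24,218,-1.234,48,-185,-24,218,-1.234,48,-185,-24,218,-1.234,48,-185,-24,218,-1.234,48,-185,-24,218,-1.234,48,-185,-24,218,-1.234,48,-185,-24,218,-1.234,48]'
python3 - <<'E'
from h import *
st=ctrl.get_state();c=cam('wrist',st)
im=optics.camera('wrist');cv2.imwrite('pics/w16.png',im)
for d in optics.outline_of('wooden_stand','wrist')[:2]:
  print(d['p'],d['bbox'],fit('wooden_stand',[(d['region'].astype(float),c)],0,(.55,.312)))
go(.55,.312,.07,116)
E
```

```text
clock: 24.68
position: [0.6311, 0.3513, 0.1712]
tcp_rot: [-0.689, 0.689, 0.158, -0.159]
force: [-0.1, 0.1, -0.1]
width: 0.0527
0.68 [327.4, 102.7, 136.2, 189.0] (array([0.5526, 0.3153, 0.4501]), np.float64(0.043560040409634904))
d mm [-90.3 101.7   0.2] jaw now 116.0 pos [0.6313 0.3514 0.1717] w 0.0530 F [-1.3 -0.4 -0.2] q1 0.47 q6 -1.55 t 24.77 tilt [-0.0001 -0.    ]
yaw rad -0.001 (or 3.141)
```

View pics/w16.png

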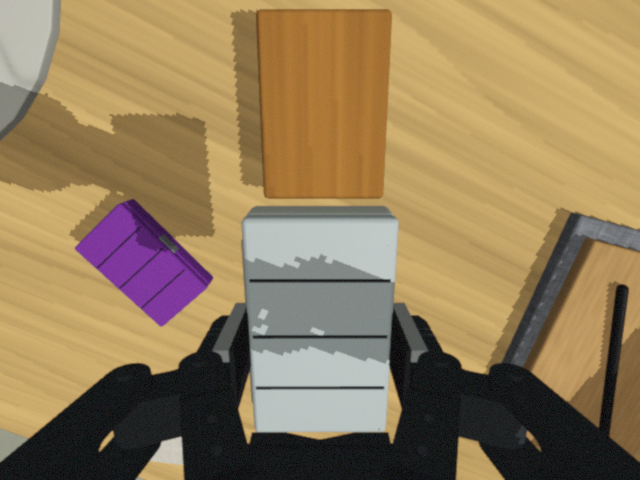

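```bash
python3 - <<'E'
from h import *
st=ctrl.get_state();c=cam('wrist',st);R_=rot(st['tcp_rot'])
P=np.array([unproj(uv,.03,c) for uv in [(258,10),(391,10),(384,197.5),(264,197.5)]])
print(P,P.mean(0)); print(((P-st['position'])@R_*1000).round(1)); print(((P.mean(0)-st['position'])@R_*1000).round(1))
m=((P[1]+P[0])-(P[2]+P[3]))[:2]; print(np.degrees(np.arctan2(-m[1],-m[0])))
E
```

```text
[[0.5172 0.2529 0.03  ]
 [0.4809 0.3272 0.03  ]
 [0.5858 0.38   0.03  ]
 [0.6233 0.303  0.03  ]] [0.5518 0.3158 0.03  ]
[[-145.8  141.7  -38.6]
 [-145.7  141.7   44.1]
 [ -28.3  141.7   45.7]
 [ -28.3  141.7  -40. ]]
[-87.  141.7   2.8]
26.009830935997
```

```bash
python3 -m crank '[-50,0,1,0,48,-85,0,2,0,48,-85,40,2,0,48,-85,80,2,0,48,-85,105,2,0,48,-85,105,2,0,48,-85,105,2,0,48]'
python3 - <<'E'
from h import *
go(.552,.315,.0507,116)
cv2.imwrite('pics/w17.png',optics.camera('wrist'));cv2.imwrite('pics/s17.png',optics.camera('side'))
E
```

```text
clock: 25.65
position: [0.555, 0.3165, 0.0681]
tcp_rot: [0.689, -0.689, -0.16, 0.158]
force: [1.0, 0.8, -0.1]
width: 0.0525
d mm [-3.4 17.4 -0.1] jaw now 116.0 pos [0.555  0.3165 0.0681] w 0.0525 F [ 1.   0.8 -0.1] q1 0.48 q6 -1.55 t 25.65 tilt [0.0018 0.0009]
yaw rad 0.000 (or -3.141)
```

View pics/w17.png

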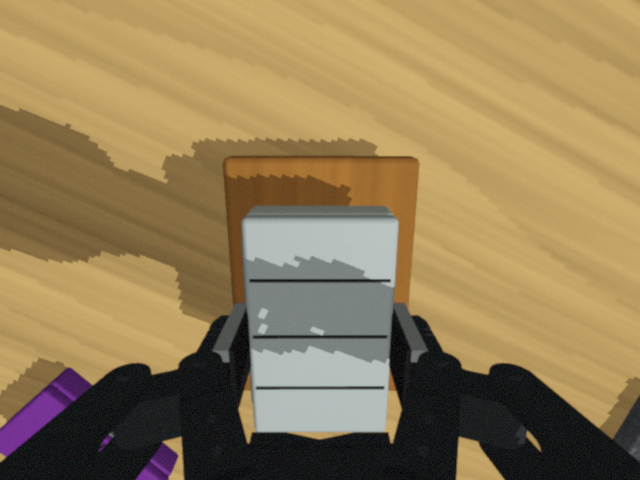

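View pics/s17.png

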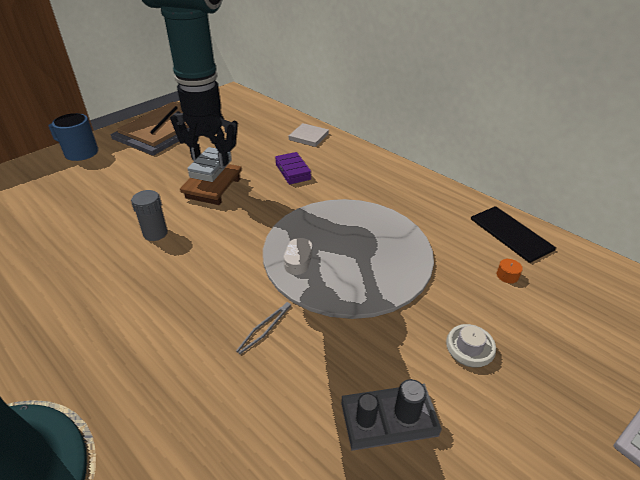

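```bash
python3 - <<'E'
from h import *
st=ctrl.get_state();c=cam('wrist',st);R_=rot(st['tcp_rot']);p0=st['position'];print(p0)
for uv,z in [((224.5,157),.03),((418.5,157),.03),((246,216.5),p0[2]+.0033),((397,216.5),p0[2]+.0033),((256,431),p0[2]+.0033),((386,431),p0[2]+.0033)]:
    print(((unproj(uv,z,c)-p0)@R_*1000).round(1))
E
```

```text
[0.5555 0.3169 0.0689]
[-63.8  38.7 -40.9]
[-63.8  38.7  42. ]
[-47.3  -3.5 -24.9]
[-47.3  -3.5  25.6]
[ 41.4  -3.2 -26. ]
[41.4 -3.1 26.5]
```

```bash
python3 -m crank '[-1.5,10,0,0,48,-1.5,16,0,0,48,-1.5,18,0,0,48,-1.5,18,0,0,48,-1.5,18,0,0,48]'
python3 - <<'E'
from h import *
go(.552,.315,.0507,116)
E
```

```text
clock: 26.38
position: [0.5527, 0.3154, 0.0505]
tcp_rot: [-0.689, 0.689, 0.159, -0.159]
force: [-4.9, -3.7, 10.1]
width: 0.0529
d mm [-0.8 -0.2 -0. ] jaw now 116.0 pos [0.5527 0.3154 0.0505] w 0.0529 F [-4.9 -3.7 10.1] q1 0.48 q6 -1.55 t 26.38 tilt [-0.0001 -0.0004]
yaw rad 0.001 (or -3.141)
```

```bash
python3 -m crank '[0,-0.5,0,0,70,0,-0.5,0,0,70,0,-0.5,0,0,70,0,-0.5,0,0,70]'
python3 -m crank '[0,-15,0,0,72,0,-50,0,0,72,40,-110,0,0,72,80,-140,0,0,72,80,-140,0,0,72,80,-140,0,0,72]'
python3 - <<'E'
from h import *
st=ctrl.get_state();c=cam('wrist',st);R_=rot(st['tcp_rot']);p0=st['position'];print(p0)
cv2.imwrite('pics/w18.png',optics.camera('wrist'))
for d in optics.outline_of('pill_box','wrist')[:2]:
  print(d['p'],d['bbox'],fit('pill_box',[(d['region'].astype(float),c)],.03,(.55,.312)))
E
```

```text
clock: 26.88
position: [0.5525, 0.3154, 0.0489]
tcp_rot: [-0.689, 0.689, 0.159, -0.159]
force: [-0.9, -0.6, 0.1]
width: 0.0702
clock: 27.62
position: [0.624, 0.3503, 0.1893]
tcp_rot: [-0.689, 0.689, 0.159, -0.159]
force: [-0.9, 0.5, -0.7]
width: 0.0721
[0.624  0.3503 0.1893]
0.9 [152.6, 262.2, 129.1, 121.5] (array([0.55 , 0.312, 0.   ]), np.float64(1.0))
0.8 [318.6, 115.9, 84.5, 147.9] (array([0.5524, 0.3144, 0.455 ]), np.float64(0.039892454909713715))
```

View pics/w18.png

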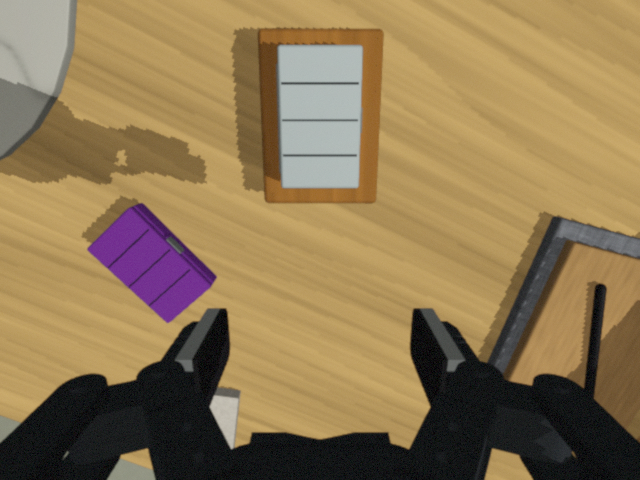

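```bash
python3 - <<'E'
from h import *
st=ctrl.get_state();c=cam('wrist',st);R_=rot(st['tcp_rot']);p0=st['position']
def m(q,z):
    P=np.array([unproj(u,z,c) for u in q]);print(((P-p0)@R_*1000).round(1)[:,[0,2]].tolist(), P.mean(0),((P.mean(0)-p0)@R_*1000).round(1))
m([(259,30),(382.5,30),(377,202.5),(265,202.5)],.03)
m([(278,44.5),(363,44.5),(358.5,188),(281.5,188)],.054)
go(.5136,.0132,.19,31.3+90)
E
```

```text
[[-138.2, -40.8], [-138.2, 41.8], [-21.7, 43.2], [-21.8, -41.7]] [0.5499 0.3148 0.03  ] [-80.  157.7   0.6]
[[-125.0, -26.0], [-125.0, 26.6], [-36.3, 26.4], [-36.3, -26.5]] [0.5496 0.3141 0.054 ] [-80.7 133.7   0.1]
d mm [-245.6   -1.6 -254.5] jaw now 116.0 pos [0.6227 0.3496 0.1873] w 0.0721 F [-0.7  0.6 -0.2] q1 0.48 q6 -1.55 t 27.73 tilt [-0.0037 -0.0019]
yaw rad -0.092 (or 3.050)
```

The pill box is centred on the stand to within 1 mm, lid at (320,116) against stand (321,115). Now the charging case.

```bash
python3 -m crank '[-246,-2,-255,-0.1,65,-246,-2,-255,-0.1,65,-246,-2,-255,-0.1,65,-246,-2,-255,-0.1,65,-246,-2,-255,-0.1,65,-246,-2,-255,-0.1,65,-246,-2,-255,-0.1,65,-246,-2,-255,-0.1,65,-246,-2,-255,-0.1,65]' 40
python3 - <<'E'
from h import *
st=ctrl.get_state();c=cam('wrist',st)
im=optics.camera('wrist');cv2.imwrite('pics/w19.png',im)
x=None
for d in optics.outline_of('charging_case','wrist')[:2]:
  x,f=fit('charging_case',[(d['region'].astype(float),c)],.01,(.5136,.0132))
  print(d['p'],d['bbox'],x,np.degrees(x[2]),f)
  go(x[0],x[1],.028,np.degrees(x[2])+90)
E
```

```text
clock: 28.85
position: [0.5152, 0.0146, 0.1908]
tcp_rot: [0.68, -0.68, -0.194, 0.194]
force: [0.2, -0.5, -0.1]
width: 0.0647
0.95 [320.6, 226.8, 55.5, 91.7] [0.5137 0.0135 0.5569] 31.906006167267897 0.04860781659876101
d mm [ -2. 163.  -0.] jaw now 121.9 pos [0.5155 0.0146 0.191 ] w 0.0647 F [-0.7 -0.3  0.2] q1 -0.02 q6 -2.15 t 28.95 tilt [-0.0004  0.0002]
yaw rad -0.001 (or 3.141)
```

View pics/w19.png

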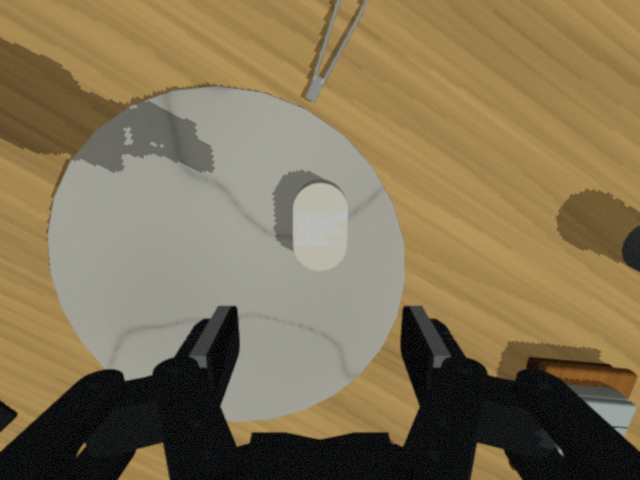

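```bash
python3 -m crank '[-3,60,0,0,65,-3,110,0,0,65,-3,148,0,0,65,-3,163,0,0,65,-3,163,0,0,65,-3,163,0,0,36,-3,163,0,0,36,-3,163,0,0,36,-3,163,0,0,36,-3,163,0,0,36]' 40
python3 - <<'E'
from h import *
go(.63,.352,.17)
E
python3 -m crank '[0,-30,0,0,36,0,-90,0,0,36,0,-140,0,0,36,0,-140,0,0,36,0,-140,0,0,36]'
python3 - <<'E'
from h import *
cv2.imwrite('pics/w20.png',optics.camera('wrist'))
go(.623,.35,.17,116)
E
```

```text
clock: 30.2
position: [0.5149, 0.0119, 0.0304]
tcp_rot: [-0.68, 0.681, 0.195, -0.192]
force: [-0.3, 0.8, 6.8]
width: 0.0411
d mm [ 277.3 -139.1  228.3] jaw now 121.7 pos [0.5149 0.0119 0.0304] w 0.0411 F [-0.3  0.8  6.8] q1 -0.03 q6 -2.15 t 30.20 tilt [0.0043 0.0001]
clock: 30.82
position: [0.5123, 0.0119, 0.1681]
tcp_rot: [0.68, -0.68, -0.193, 0.194]
force: [-0.4, -0.2, -0.9]
width: 0.0409
d mm [272.7  -3.3 228.9] jaw now 121.7 pos [0.5115 0.0119 0.1669] w 0.0407 F [-0.   0.2 -0.7] q1 -0.03 q6 -2.15 t 30.88 tilt [-0.0025  0.    ]
yaw rad 0.100 (or -3.041)
```

View pics/w20.png

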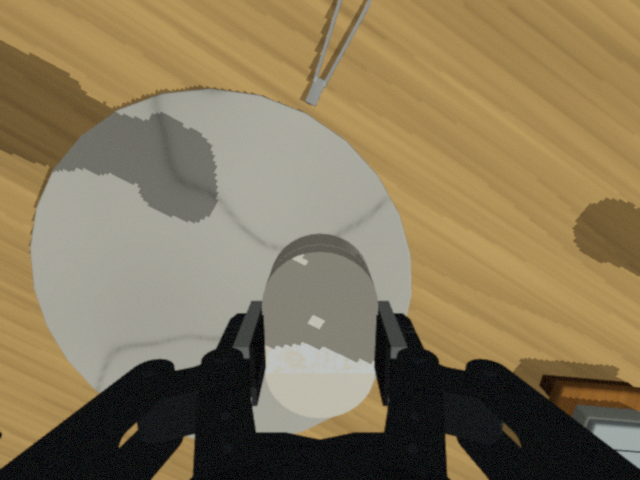

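```bash
python3 - <<'E'
from h import *
im=cv2.imread('pics/w20.png');cv2.imwrite('pics/w20c.png',cv2.resize(im[220:440,220:420],None,fx=2.7,fy=2.7))
st=ctrl.get_state();c=cam('wrist',st);R_=rot(st['tcp_rot']);p0=st['position']
for uv in [(320,246),(320,250),(320,418),(263,330),(378,330)]: print(((unproj(uv,p0[2]+.0036,c)-p0)@R_*1000).round(1))
E
python3 -m crank '[273,-3,229,0.1,36,273,-3,229,0.1,36,273,-3,229,0.1,36,273,-3,229,0.1,36,273,-3,229,0.1,36,273,-3,229,0.1,36,273,-3,229,0.1,36,273,-3,229,0.1,36,273,-3,229,0.1,36]'
python3 - <<'E'
from h import *
cv2.imwrite('pics/w21.png',optics.camera('wrist'))
go(.55,.314,.07,116)
E
```

```text
[-37.1  -3.5  -0.2]
[-35.6  -3.5  -0.2]
[34.5 -3.7 -0.2]
[ -4.8  -3.6 -21.1]
[-4.8 -3.6 21.1]
clock: 32.0
position: [0.6237, 0.3486, 0.1701]
tcp_rot: [-0.689, 0.689, 0.158, -0.16]
force: [0.7, -0.3, -0.3]
width: 0.0412
d mm [-81.5 100.8   1.2] jaw now 115.9 pos [0.624  0.3487 0.1707] w 0.0411 F [-0.  -0.2  0.5] q1 0.47 q6 -1.55 t 32.05 tilt [-0.0013 -0.0009]
yaw rad -0.001 (or 3.141)
```

View pics/w20c.png

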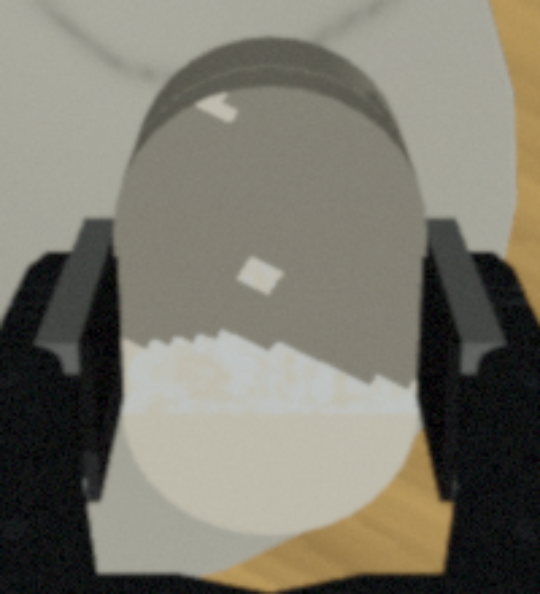

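View pics/w21.png

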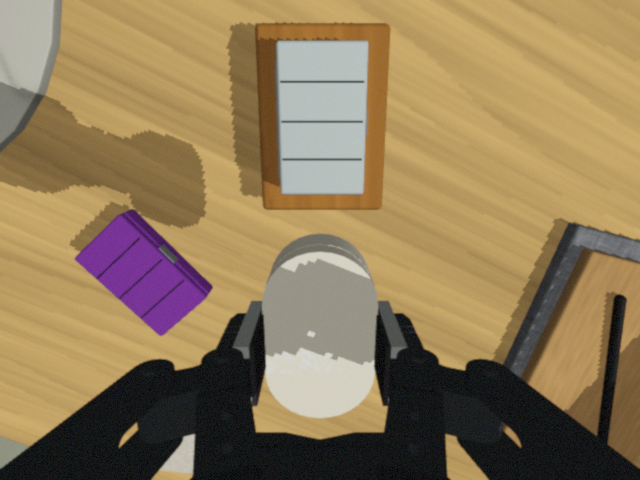

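```bash
python3 - <<'E'
from h import *
st=ctrl.get_state();c=cam('wrist',st);R_=rot(st['tcp_rot']);p0=st['position'];print(p0)
def m(q,z):
    P=np.array([unproj(u,z,c) for u in q]);print(((P-p0)@R_*1000).round(1)[:,[0,2]].tolist(), P.mean(0),((P.mean(0)-p0)@R_*1000).round(1))
m([(276.5,41),(369,41),(364,194),(281,194)],.054)
m([(257,24),(389.5,24),(382,209),(265,209)],.03)
E
```

```text
[0.624  0.3487 0.1707]
[[-123.6, -25.1], [-123.6, 28.2], [-35.0, 28.4], [-35.0, -25.2]] [0.5519 0.3153 0.054 ] [-79.3 116.8   1.6]
[[-137.8, -39.5], [-137.8, 43.5], [-20.2, 44.5], [-20.2, -39.5]] [0.5518 0.316  0.03  ] [-79.  140.8   2.3]
```

```bash
python3 -m crank '[-45,0,1,0,36,-80,0,2,0,36,-80,40,2,0,36,-80,70,2,0,36,-80,82,2,0,36,-80,82,2,0,36,-80,82,2,0,36]'
python3 - <<'E'
from h import *
go(.55,.3143,.0744,116)
im=optics.camera('wrist');cv2.imwrite('pics/w22.png',im)
E
```

```text
clock: 32.92
position: [0.5529, 0.3174, 0.0909]
tcp_rot: [0.689, -0.689, -0.16, 0.158]
force: [0.5, -0.3, -0.9]
width: 0.0413
d mm [-4.  16.5 -1.5] jaw now 116.0 pos [0.5529 0.3174 0.0909] w 0.0413 F [ 0.5 -0.3 -0.9] q1 0.48 q6 -1.54 t 32.92 tilt [0.0023 0.0012]
yaw rad 0.000 (or -3.141)
```

View pics/w22.png

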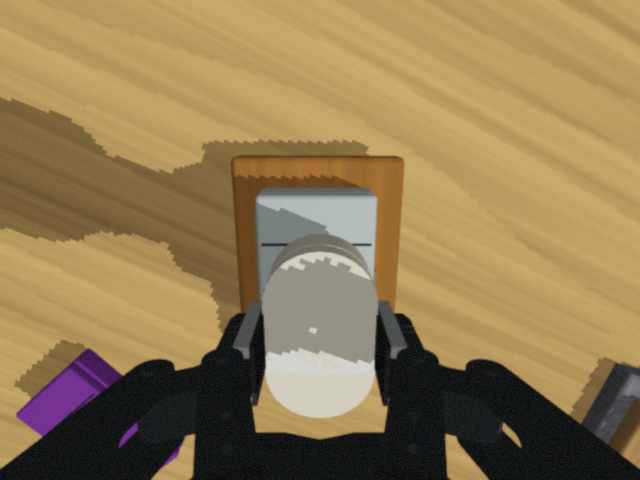

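```bash
python3 - <<'E'
from h import *
for k in range(2):
    st=ctrl.get_state();c=cam('wrist',st);R_=rot(st['tcp_rot']);p0=st['position'];print(p0,R_[:2,1])
    for uv in [(256.5,195.5),(378,195.5)]: print(((unproj(uv,.054,c)-p0)@R_*1000).round(1))
    for uv in [(232.5,158),(403.5,158)]: print(((unproj(uv,.03,c)-p0)@R_*1000).round(1))
    for uv in [(320,251.5),(320,417.5),(263,330),(378,330)]: print(((unproj(uv,p0[2]+.0036,c)-p0)@R_*1000).round(1))
    if k==0: cv2.imwrite('pics/w23.png',optics.camera('wrist'))
go(.55,.3143,.0744,116)
E
```

```text
[0.553  0.3175 0.091 ] [0.0026 0.0014]
[-47.5  36.9 -27.8]
[-47.5  36.9  25.1]
[-61.8  60.9 -42.5]
[-61.7  60.9  40.4]
[-35.1  -3.7  -0.2]
[34.4 -3.5 -0.2]
[ -4.8  -3.6 -21.1]
[-4.8 -3.6 21.1]
[0.5529 0.3175 0.091 ] [0.0026 0.0014]
[-47.6  36.9 -27.8]
[-47.5  36.9  25.1]
[-61.8  60.8 -42.5]
[-61.7  60.8  40.4]
[-35.1  -3.7  -0.2]
[34.4 -3.5 -0.2]
[ -4.8  -3.6 -21.1]
[-4.8 -3.6 21.1]
d mm [-4.1 16.6 -1.6] jaw now 116.0 pos [0.5529 0.3175 0.091 ] w 0.0410 F [-0.1  0.7 -0.5] q1 0.48 q6 -1.54 t 33.02 tilt [0.0026 0.0014]
yaw rad 0.000 (or -3.141)
```

```bash
python3 -m crank '[-1.5,8,-1,0,36,-1.5,12,-1,0,36,-1.5,12,-1,0,36,-1.5,12,-1,0,36,-1.5,12,-1,0,36]'
python3 - <<'E'
from h import *
go(.55,.3143,.0744,116)
im=optics.camera('wrist');cv2.imwrite('pics/w24.png',im[120:300,200:440].repeat(3,0).repeat(3,1))
E
```

```text
clock: 33.65
position: [0.5509, 0.3156, 0.0774]
tcp_rot: [0.689, -0.689, -0.159, 0.159]
force: [0.0, -0.6, -0.2]
width: 0.0413
d mm [-1.4  3.  -0.7] jaw now 116.0 pos [0.5509 0.3156 0.0774] w 0.0413 F [ 0.  -0.6 -0.2] q1 0.48 q6 -1.54 t 33.65 tilt [0.0003 0.0001]
yaw rad 0.001 (or -3.141)
```

View pics/w24.png

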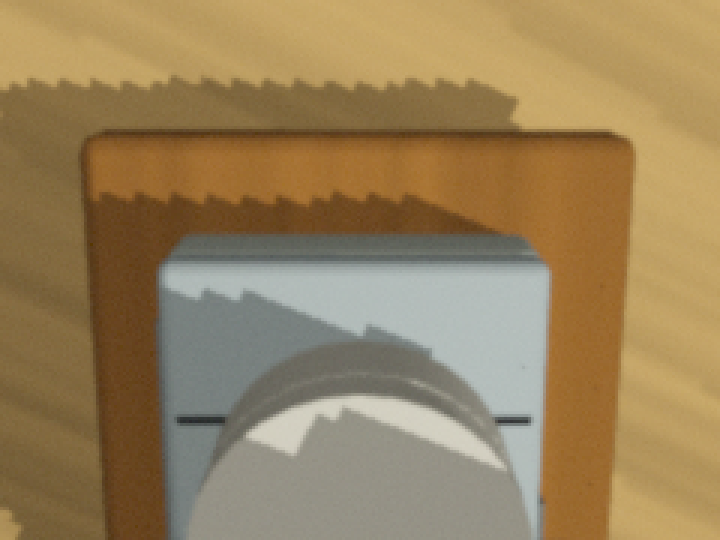

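```bash
python3 - <<'E'
from h import *
st=ctrl.get_state();c=cam('wrist',st);R_=rot(st['tcp_rot']);p0=st['position']
for uv in [(253.3,207.5),(383.5,207.5)]: print(((unproj(uv,.054,c)-p0)@R_*1000).round(1))
for uv in [(228,164),(411,164)]: print(((unproj(uv,.03,c)-p0)@R_*1000).round(1))
go(.55,.3143,.0744,116)
E
```

```text
[-45.   23.4 -27.1]
[-45.   23.4  25.5]
[-60.1  47.4 -41.7]
[-60.1  47.4  41. ]
d mm [-1.4  3.  -0.7] jaw now 116.0 pos [0.5509 0.3156 0.0774] w 0.0410 F [ 0.5  0.6 -1.4] q1 0.48 q6 -1.54 t 33.70 tilt [0.0002 0.0001]
yaw rad 0.000 (or -3.141)
```

```bash
python3 -m crank '[-0.3,2,-0.5,0,36,-0.3,3,-0.5,0,36,-0.3,3,-0.5,0,36]'
python3 -c "
from h import *
go(.55,.3143,.0744,116)"
```

```text
clock: 34.08
position: [0.5508, 0.3148, 0.0745]
tcp_rot: [-0.689, 0.689, 0.159, -0.159]
force: [-0.9, -0.4, 0.8]
width: 0.0412
d mm [-0.9  0.1 -0.2] jaw now 116.0 pos [0.5508 0.3148 0.0745] w 0.0412 F [-0.9 -0.4  0.8] q1 0.48 q6 -1.54 t 34.08 tilt [ 0.0001 -0.    ]
yaw rad 0.000 (or -3.141)
```

```bash
python3 -m crank '[0,1,0,0,36,0,1,0,0,36,0,1,0,0,36]'
python3 -c "
from h import *
go(.55,.3143,.0744,116)"
python3 -m crank '[0,0.5,0,0,60,0,0.5,0,0,60,0,0.5,0,0,60,0,0.5,0,0,60]'
python3 -m crank '[0,-15,0,0,62,0,-50,0,0,62,40,-90,0,0,62,80,-120,0,0,62,80,-120,0,0,62,80,-120,0,0,62]'
python3 - <<'E'
from h import *
st=ctrl.get_state();c=cam('wrist',st)
cv2.imwrite('pics/w25.png',optics.camera('wrist'));cv2.imwrite('pics/t25.png',optics.camera('top'));cv2.imwrite('pics/s25.png',optics.camera('side'))
for d in optics.outline_of('charging_case','wrist')[:1]:
  print(d['bbox'],fit('charging_case',[(d['region'].astype(float),c)],.054,(.55,.312)))
go(.55,.3143,.0744,116)
E
```

```text
clock: 34.45
position: [0.5509, 0.315, 0.0744]
tcp_rot: [0.689, -0.689, -0.159, 0.159]
force: [-2.7, -1.9, 5.5]
width: 0.0409
d mm [-1.1  0.  -0.2] jaw now 116.0 pos [0.5509 0.315  0.0744] w 0.0409 F [-2.7 -1.9  5.5] q1 0.48 q6 -1.54 t 34.45 tilt [0.0004 0.0001]
yaw rad 0.000 (or -3.141)
clock: 34.95
position: [0.5506, 0.3148, 0.0725]
tcp_rot: [-0.689, 0.689, 0.159, -0.159]
force: [0.0, 0.4, -0.4]
width: 0.0599
clock: 35.7
position: [0.622, 0.3497, 0.1928]
tcp_rot: [-0.689, 0.689, 0.159, -0.16]
force: [-0.5, -0.4, -1.0]
width: 0.0618
[321.1, 122.0, 71.4, 120.9] (array([0.5514, 0.315 , 0.4651]), np.float64(0.027017097610830598))
d mm [-78.8 117.   -0.2] jaw now 116.0 pos [0.621  0.3492 0.1912] w 0.0617 F [ 0.4  0.2 -0.2] q1 0.48 q6 -1.55 t 35.90 tilt [-0.0028 -0.0015]
yaw rad 0.001 (or -3.141)
```

View pics/w25.png

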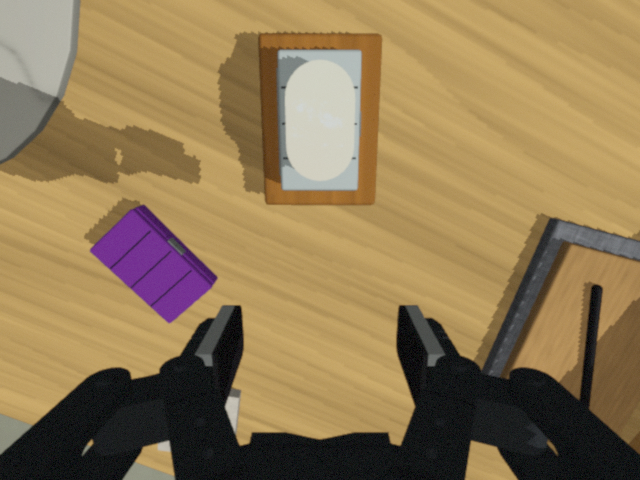

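View pics/t25.png

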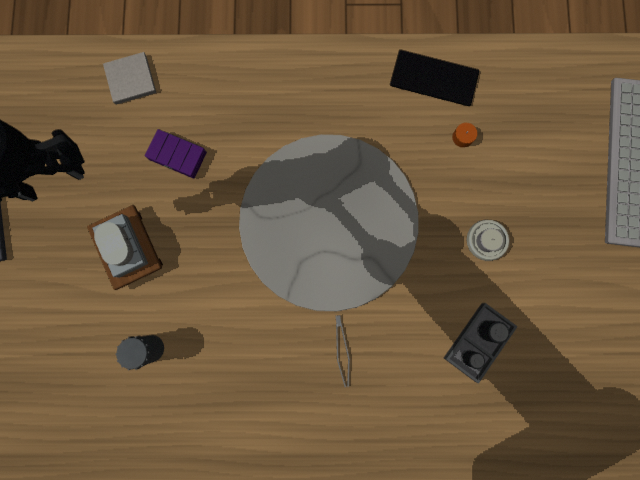

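View pics/s25.png

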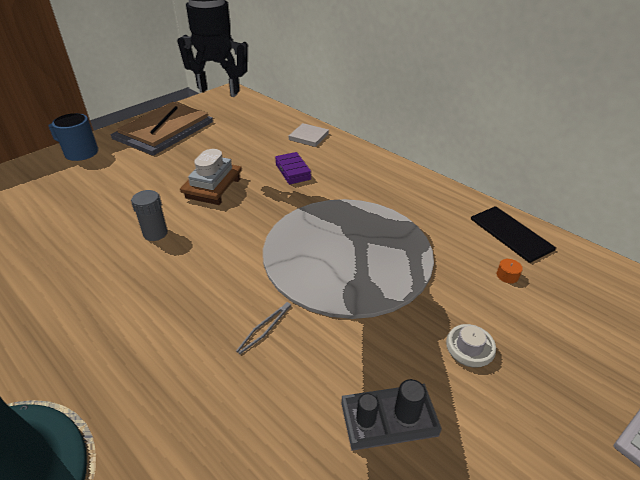

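All placed: the case is central on the pill box (wrist view 320,120), the batteries and tealight are still seated, and the dispenser and tweezers are where they were. The arm is clear, so I'm handing in.

```bash
python3 -m crank '[0,0,0,0,62,0,0,0,0,62]'; python3 -c "
from bench import ctrl
print(ctrl.sign_off())"
```

```text
clock: 36.15
position: [0.6222, 0.3498, 0.1925]
tcp_rot: [-0.689, 0.689, 0.159, -0.159]
force: [-0.1, 0.2, -0.3]
width: 0.0618
the job is handed in; nothing more can be done
None
```

All five things are where you asked, placed in the order given, and I handed the job in at about 36 s. The hand-in gave no verdict.

- **Batteries:** the large one stands in the wide bay and the small one in the narrow bay. Both were still upright in the last top and side pictures.
- **Tealight:** it sits centred in the ceramic holder.
- **Pill box:** it lies flat and lengthwise on the stand, about 1 mm from centre by the wrist camera.
- **Charging case:** it lies flat and lengthwise on the pill box. The last fits put their centres about 1 mm apart and their yaw within about 1°.
- **Left alone:** the dispenser, tweezers, orange tealight and purple box look unmoved in the top view.
- **Limits:** the largest force I read was about 12 N, when setting down the pill box. The arm ended clear of everything.

**Disagreements:** the trained networks sometimes ranked the orange and purple look-alikes first, and I threw those results out after checking the pictures. The camera estimates differed by a few millimetres, most of all for the stand (about 5 mm between top and side) and the holder (about 7 mm). For the final placings I relied on the wrist camera.

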